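# Refit the washed gate bar of the jar tray

## Task

Refit the washed white gate bar of the jar tray: lower its eye over the pivot pin so that the bar lies flat on the deck with its free end swung out towards the robot. Then push the free end round under the keeper's lip, past the spring catch, and on until you feel it home against the stop screw hidden under the lip: hold the free end there for a moment with a push of about 12 N, but do not force it (over 15 N on the stop bends its tab). Let go and leave the bar shut; do not disturb the jars and the bowl.

Things in the scene. Friction and masses are not known exactly. Their poses are not given: they have to be found in the camera images.
- gate_bar: The loose gate bar described under bar_middle; origin at the centre of its underside.
- bar_middle (a point): Centre of the loose white plastic gate bar (half-way along, across and up): 262 mm long, 30 wide, 20 thick, about 0.15 kg, lying flat on a 4 mm black rubber mat. One end is square with a round eye (through hole 16 mm across), the other is round (radius 15 mm), without hole. Its y axis points along the bar from the round end to the eye; z is up.
- bar_eye (a point): Centre of the eye in the gate bar, half-way up the bar; 115 mm along +y of the bar from bar_middle. The square end stands 17 mm past it.
- bar_end (a point): Centre of the round free end of the gate bar, half-way up; 115 mm along -y of the bar from bar_middle. The tip is 15 mm further.
- tray: Metal jar tray bolted to the bench: its deck is 10 mm thick and reaches from x -160 to +170, y -180 to +180 mm. Origin on the bench, midway between pin and keeper. x points from the open front (robot side) to the jars, y from keeper to pin. Shut, the bar's centre line lies nearly along x = 0. White rails 30 mm high on three sides from x +42 on; jars at x about +110.
- pin (a point): Foot of the fixed upright steel pivot pin, on the deck's top, at tray x 0, y +115 mm. The pin is 13 mm thick and straight for 20 mm, then tapers to 5 mm at its top, 34 mm above the deck. The bar's eye goes over it with 1.5 mm play all round, and the bar then lies flat on the deck.
- keeper (a point): Middle of the mouth of the keeper, a steel bracket 29 mm high open towards the robot, 12 mm above the deck. Its lip (tray y -101 to -133, x -12 to +37, underside 24.5 mm above the deck) covers the bar's end when shut, so the bar must be swung in from -x. A dark block at y -140 to -166 carries the catch. The bar's side is free to push on down to tray y -85.
- catch (a joint): Travel of the spring catch, a brass round-nosed plunger (radius 7 mm) looking out of the dark block along tray +y at x -15 mm, 10 mm above the deck, in the way of the bar's round end. 0 = out, 0.006 m = pushed in. Pushing the bar past it takes roughly 2 to 7 N; it then springs out behind the round end and keeps the bar.
- stop: Upright steel tab at the back of the keeper, under the lip; origin at its foot, at tray x +34.5, y -117 mm. A rubber-faced screw (16 mm across, 10 mm above the deck, y -114) stands out of it to -x. How far is not measured and differs each time: the bar comes home with bar_end anywhere from tray x -6 to +6 mm, so find it by feel. It hardly gives: the force rises steeply.
- jar1: Lidded amber jar 58 mm across, 60 mm high, standing loose on the deck; origin at the centre of its foot. Bystander.
- jar2: As jar1.
- jar3: As jar1.
- bowl: Steel bowl 110 mm across, 45 mm high, on the bench; origin at the centre of its foot. Bystander.

How it is judged:
By the outcome, as a careful person would: the job done as asked, in the order asked, and still so for the second after the job is handed in, with the robot touching nothing.
It also fails if it takes over 72 s, if anything falls off the work surface, if the arm or the gripper's body presses on something with over 40 N, if the wrist force passes 120 N, or if a joint passes its speed limit or range.

## Robot

A 6-joint arm with a two-finger parallel gripper is mounted at the origin on the work surface. World frame = base frame: x ahead of the robot, y to its left, z up, the work surface at z = 0. Lengths are in m, angles in rad, forces in N, time in s.
With the tool pointing down it reaches from about 0.35 to 0.975 m from the base axis. Payload 4.9 kg.
Tool frame: the origin (TCP) lies midway between the tips of the shut fingers; the grasp point (between the pads) lies 19 mm behind it; z points along the fingers, y is the line along which they close (so a half turn about z gives the same grasp; the last joint's range is limited). The gripper opens to 85 mm and grips with 20 to 120 N. Pads are 22 mm wide; open, the fingers measure 114 mm over their backs; the gripper's body (76 mm by 85 mm) begins 54 mm behind the grasp point. The pads swing forward as they close: fully open they stand 13 mm farther back than shut.
Start: joints at [1.102, 0.053, 1.613, -0, 1.476, -0.119], TCP at [0.214, 0.587, 0.231] pointing down, gripper open.
Joint ranges: [-3.01, 3.01], [-1.01, 2.22], [0.06, 2.58], [-1.02, 4.17], [0.09, 2.62], [-3.14, 3.14]. Speed limits (rad/s): [2.57, 2.57, 3.14, 3.14, 3.14, 3.14].

## Interface

Orientations are given as a rotation vector (axis times angle).
In Python, from station import ctrl gives the robot as it stands. The module is installed in compiled form; this text tells all that it offers.
- The arm moves only by the shell command python3 -m handwheel 'ROWS' [OPENING] [FORCE]. ROWS is JSON, a list of rows, each a list of 2 entries, a list of its own where there are three numbers: the shift along the tool's x, y, z in cm, then the turn, a rotation vector about the tool's x, y, z in rad. In form: [[[tx, ty, tz], [ax, ay, az]], ...]. A call has 1 to 5 rows; each row is the pose to reach, as a shift and turn from the pose commanded when the call began, along the tool's axes at that moment; what a row does not reach only later rows make up. A row lasts 1/8 s, in which the tool goes at most 62.5 mm and 10.7 degrees, less where a joint would pass 70% of its speed; a pose out of reach is approached as far as the arm can. A call with a gripper value outside its range is refused whole. OPENING is the gripper's target within -1 to 1 (shut at 1, half-way at 0, fully open at -1), set as the call begins (- or left out, the last holds). The fingers move at their own pace and stop on an object; FORCE is the grip in N (left out, the last holds). Time passes only in rows, so rows that repeat a pose let the fingers close. It gives the time, the measured TCP pose, the force, the opening and the grip force at its end, in the units of the state.
- ctrl.get_obs(): the state, without advancing time (a new reading comes with each control period).
- ctrl.get_image(name): name is "scene" or "side" or "wrist"; returns the picture (384x512x3 uint8, blue, green, red); there is no depth.
- ctrl.calibration(name): a dict with "fx", "fy", "cx", "cy" (pixels), "R" (3x3) and "t" (3): a world point X has camera coordinates R X + t. Camera axes: x right, y down, z forward; pixel columns grow to the right and rows downward; lengths in m; the calibration is good to about 2 mm. The wrist camera is an equidistant fisheye: a pixel r from the principal point sees the ray r / f radians off the axis. A picture is of the moment at which its call begins: read the wrist's pose just before it. calibration takes no time and is no camera call; for the wrist camera it gives the pose at the moment of the call.
- ctrl.finish_job(): hands the job in; it is judged then, once.
Trained networks look in the newest picture that a camera, given by its name, has taken for a name from the list of things; names that differ only in an ending like _2 or _b are one class to them, and where a whole thing is asked for, a point or a joint stands for the part that bears it (a point fixed in the world has none). Each returns a list of dicts, best first, with "score" (0 to 1); they miss things now and then, are a little off and sometimes report something else, mostly with a low value. They report only what shows in the picture. A call takes as long as a camera call.
- ctrl.look_for(camera, query): "position" ([column, row] in pixels, amid what is visible of it).
- ctrl.landmark_of(camera, query): "position" ([column, row] in pixels: a listed point, or the origin of a listed thing).
The state is a dict: "t": time; "q": joint angles; "dq": joint speeds; "effort": joint torques, N m; "tool_pos": TCP position; "tool_rot": TCP orientation; "contact_force": force on the tool from outside, world axes, zero at the start; "wrist_torque": the same for the moment, N m; "opening": finger opening in m; "grip_force": force on a finger pad.
Only numpy, scipy, OpenCV 4.12 (cv2) and the standard library are available. Lean on these libraries where they do the work, as an engineer would, in place of code of your own. Each camera call takes 0.05 s, during which the arm holds its last target. There are 200 camera calls.

## Working session

There is one attempt and no reset: what is moved stays moved. The work goes in short steps, Python scripts to look and compute and a shell command to move; the robot and the scene stay as the last step left them, time stands still between calls to the robot, and variables do not carry over. Pictures are saved under pics/ and viewed, at most 10 in all, crops included, and the job is handed in when it is done.

```bash
mkdir -p pics
cat > h.py <<'E'
import numpy as np, cv2
from scipy.spatial.transform import Rotation as Ro
from station import ctrl
def ray(cam,px,cal=None):
    c=cal or ctrl.calibration(cam); R=np.array(c["R"]); t=np.array(c["t"])
    a=(px[0]-c["cx"])/c["fx"]; b=(px[1]-c["cy"])/c["fy"]
    if cam=="wrist":
        r=np.hypot(a,b); d=np.array([a/r*np.sin(r),b/r*np.sin(r),np.cos(r)]) if r>1e-9 else np.array([0,0,1.])
    else: d=np.array([a,b,1.])
    d=R.T@d; return -R.T@t, d/np.linalg.norm(d)
def tri(rs):
    A=np.zeros((3,3)); b=np.zeros(3)
    for o,d in rs:
        P=np.eye(3)-np.outer(d,d); A+=P; b+=P@o
    X=np.linalg.solve(A,b); return X,[np.linalg.norm((np.eye(3)-np.outer(d,d))@(X-o))*1e3 for o,d in rs]
def atz(r,z): o,d=r; return o+d*(z-o[2])/d[2]
E
cat > look.py <<'E'
from h import *
import sys
np.set_printoptions(precision=4,suppress=True)
o=ctrl.get_obs(); print(o["t"],o["tool_pos"],o["tool_rot"],o["contact_force"])
ims=[]; rays={}
for c in ("scene","side","wrist"):
    cal=ctrl.calibration(c); im=ctrl.get_image(c); cv2.imwrite(f"pics/{sys.argv[1]}_{c}.png",im)
    for q in sys.argv[2:]:
        r=ctrl.landmark_of(c,q)
        for x in r[:2]:
            print(q,c,np.round(x["position"],1),round(x["score"],2))
        if r and r[0]["score"]>.3: rays.setdefault(q,[]).append((c,ray(c,r[0]["position"],cal)))
for q,v in rays.items():
    if len(v)>1:
        print(q,"ALL",*tri([r for _,r in v]),[c for c,_ in v])
E
python3 look.py a bar_middle bar_eye bar_end pin keeper stop tray
python3 -c "
import cv2,numpy as np
a=[cv2.imread(f'pics/a_{c}.png') for c in('scene','side')]
cv2.imwrite('pics/a.png',cv2.resize(np.vstack(a),(400,600)))"
```

```text
0.0 [0.2139 0.5866 0.2301] [-0.5466 -3.0931  0.003 ] [ 0.519   0.3661 -0.2339]
bar_middle scene [287.1 142.4] 0.95
bar_eye scene [305.9 129.8] 0.83
bar_eye scene [288. 145.] 0.21
bar_end scene [264.2 159.2] 0.9
pin scene [239.7 207.8] 0.81
keeper scene [165.7 252.2] 0.57
keeper scene [239.7 208.1] 0.48
stop scene [286.3 143.5] 0.61
stop scene [185.7 267.1] 0.43
tray scene [211.7 236.6] 0.73
bar_middle side [202.  164.2] 0.77
bar_eye side [193.1 147.7] 0.93
bar_end side [203.7 182.2] 0.72
pin side [250.4 213.4] 0.98
stop side [285.1 268.7] 0.43
tray side [268.6 270.6] 0.74
tray side [286.1 267.5] 0.64
bar_middle wrist [173.2 341. ] 0.9
bar_eye wrist [233.3 318.4] 0.56
bar_middle ALL [0.445  0.355  0.0163] [np.float64(5.885773314792358), np.float64(5.398985872661739), np.float64(2.2023767111789723)] ['scene', 'side', 'wrist']
bar_eye ALL [0.4224 0.4731 0.015 ] [np.float64(5.787599773874807), np.float64(3.0620938213205404), np.float64(3.5694297001223045)] ['scene', 'side', 'wrist']
bar_end ALL [0.4481 0.247  0.0082] [np.float64(2.1186975384312428), np.float64(2.1186975384312094)] ['scene', 'side']
pin ALL [0.5747 0.032  0.021 ] [np.float64(1.0555028342593518), np.float64(1.0555028342594783)] ['scene', 'side']
stop ALL [ 0.6585 -0.0563  0.1218] [np.float64(180.16141008894894), np.float64(180.16141008894897)] ['scene', 'side']
tray ALL [ 0.5907 -0.0971 -0.0353] [np.float64(40.5389722730731), np.float64(40.538972273073234)] ['scene', 'side']
```

View pics/a_scene.png

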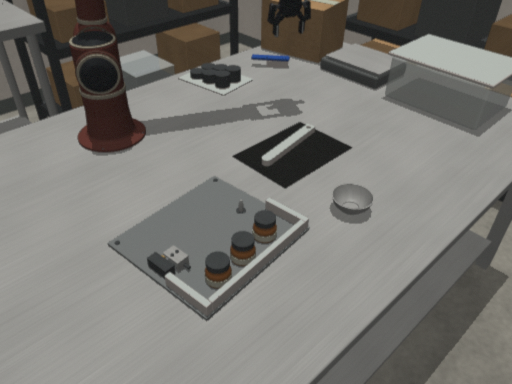

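View pics/a_side.png

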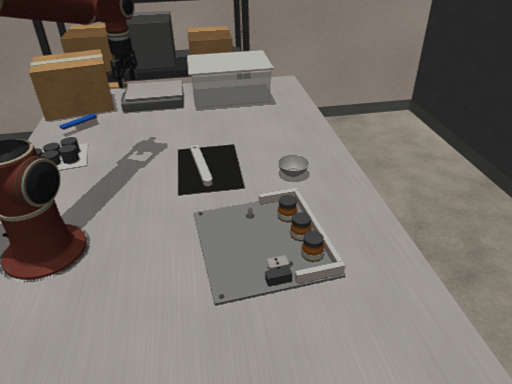

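Scene shows the bar on its mat at about (287,143), round end lower left, pin at (240,207), keeper at (170,258). Next I take wrist views over the tray and then over the bar.

```bash
cat > go.py <<'E'
from h import *
import sys
# target x y z, angle(deg) of tool y axis in world (tool down)
x,y,z,a=map(float,sys.argv[1:5])
o=ctrl.get_obs(); R=Ro.from_rotvec(o["tool_rot"]); p=np.array(o["tool_pos"])
a=np.radians(a); ty=np.array([np.cos(a),np.sin(a),0]); tz=np.array([0,0,-1.]); T=Ro.from_matrix(np.array([np.cross(ty,tz),ty,tz]).T)
print("shift cm",np.round(100*R.inv().apply(np.array([x,y,z])-p),3),"turn",np.round((R.inv()*T).as_rotvec(),4), "q6",o["q"][5])
E
python3 go.py 0.55 -0.02 0.33 70; python3 go.py .44 .37 .2 6
```

```text
shift cm [-52.356 -45.525  -9.871] turn [-0.0001 -0.     -0.0008] q6 -0.1189777756025538
shift cm [-28.655 -12.657   3.127] turn [-1.0000e-04  0.0000e+00  1.1162e+00] q6 -0.1189777756025538
```

```bash
python3 -m handwheel '[[[-20,-18,-9],[0,0,0]],[[-20,-18,-9],[0,0,0]],[[-20,-18,-9],[0,0,0]],[[-20,-18,-9],[0,0,0]],[[-20,-18,-9],[0,0,0]]]' -1 && python3 -m handwheel '[[[-20,-18,0],[0,0,0.3]],[[-20,-18,0],[0,0,0.3]],[[-20,-18,0],[0,0,0.3]],[[-20,-18,0],[0,0,0.3]],[[-20,-18,0],[0,0,0.3]]]'; python3 look.py b pin keeper stop bar_eye; python3 go.py .54 -.03 .3 70;python3 go.py .54 -.03 .3 52
```

```text
t: 1.82
tool_pos: [0.3416, 0.3476, 0.323]
tool_rot: [0.549, 3.091, 0.003]
contact_force: [-0.2, 0.5, 0.4]
opening: 0.0853
grip_force: 0.0
t: 2.45
tool_pos: [0.4675, 0.1092, 0.3213]
tool_rot: [1.009, 2.975, -0.0]
contact_force: [-0.7, 0.1, -0.0]
opening: 0.0853
grip_force: 0.0
2.45 [0.4675 0.1092 0.3213] [ 1.0092  2.975  -0.0004] [-0.6992  0.0706 -0.0249]
pin scene [285.7 144.1] 0.67
pin scene [237.7 207.7] 0.63
keeper scene [168.9 253.2] 0.94
stop scene [181.5 265. ] 0.57
bar_eye scene [308.5 130.5] 0.8
pin side [251.1 214.8] 0.92
keeper side [283.9 267.6] 0.75
keeper side [268.5 267.7] 0.71
stop side [251.2 213.3] 0.69
stop side [286.1 269.5] 0.56
bar_eye side [198.4 167.3] 0.7
bar_eye side [194.5 149.9] 0.66
pin wrist [257.9 229.1] 0.91
keeper wrist [163.5 301.5] 0.56
stop wrist [182.9 315.3] 0.66
bar_eye wrist [411.1  13. ] 0.57
pin ALL [0.572  0.0867 0.0881] [np.float64(114.89989481289861), np.float64(92.0379328889082), np.float64(38.89326964323198)] ['scene', 'side', 'wrist']
keeper ALL [ 0.5994 -0.1994  0.023 ] [np.float64(11.84131621377532), np.float64(24.75212306949906), np.float64(18.45497074687696)] ['scene', 'side', 'wrist']
stop ALL [ 0.5976 -0.1459  0.0725] [np.float64(77.57729183279392), np.float64(77.86624251449764), np.float64(4.979707321433516)] ['scene', 'side', 'wrist']
bar_eye ALL [ 0.4232  0.486  -0.0316] [np.float64(30.447928936298567), np.float64(40.413158704905214), np.float64(13.003132425789333)] ['scene', 'side', 'wrist']
shift cm [-14.444  -6.87    2.133] turn [ 0.      0.     -0.3003] q6 -0.8409220754667277
shift cm [-14.444  -6.87    2.133] turn [0.     0.     0.0138] q6 -0.8409220754667277
```

View pics/b_wrist.png

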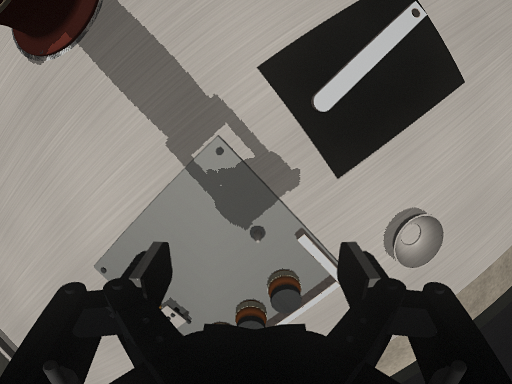

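Wrist view: pin at (258,232), keeper at about (175,313), bar from (323,102) to the eye at (416,13). One more wrist view beyond the tray.

```bash
python3 -m handwheel '[[[-16,-14,-1],[0,0,0]],[[-16,-14,-1],[0,0,0]],[[-16,-14,-1],[0,0,0]],[[-16,-14,-1],[0,0,0]],[[-16,-14,-1],[0,0,0]]]' && python3 -m handwheel '[[[-8,-2,0],[0,0,0]],[[-8,-2,0],[0,0,0]],[[-8,-2,0],[0,0,0]]]'; python3 look.py c pin keeper stop tray catch jar1
```

```text
t: 3.82
tool_pos: [0.5093, -0.098, 0.3311]
tool_rot: [-1.007, -2.975, -0.0]
contact_force: [0.3, 0.5, 0.3]
opening: 0.0855
grip_force: 0.0
t: 4.2
tool_pos: [0.5611, -0.1603, 0.3307]
tool_rot: [-1.002, -2.976, -0.001]
contact_force: [0.3, 0.4, 0.8]
opening: 0.0853
grip_force: 0.0
4.2 [ 0.5611 -0.1603  0.3307] [-1.0023 -2.9758 -0.0008] [0.2853 0.4322 0.7989]
pin scene [241.  207.6] 0.81
pin scene [210.6 236.5] 0.73
keeper scene [169.2 254.9] 0.59
stop scene [184.7 266.9] 0.52
tray scene [209.3 235.7] 0.57Traceback (most recent call last):
  File "look.py", line 9, in <module>
    r=ctrl.landmark_of(c,q)
ValueError: it knows: bar_end, bar_eye, bar_middle, bowl, gate_bar, jar, keeper, pin, stop, tray
```

```bash
python3 look.py c pin keeper stop tray
```

```text
4.45 [ 0.5606 -0.1595  0.3318] [1.0006 2.9774 0.0002] [-0.4743  0.9226  1.2297]
pin scene [238.9 207.5] 0.71
keeper scene [169.  252.2] 0.9
keeper scene [210.7 237.4] 0.41
stop scene [182.1 266.7] 0.46
tray scene [212.5 236.5] 0.95
tray scene [350.5 211. ] 0.66
pin side [251.7 212.8] 0.75
pin side [294. 173.] 0.42
keeper side [270.5 270.4] 0.73
stop side [288.  269.7] 0.55
tray side [262.2 242.3] 0.75
tray side [202.3 163.7] 0.71
pin wrist [356.9  86. ] 0.7
pin wrist [345.3 187.9] 0.66
keeper wrist [247.5 180. ] 0.77
keeper wrist [307.  133.1] 0.41
stop wrist [265.6 198.6] 0.51
tray wrist [305.9 133.8] 0.58
pin ALL [0.5733 0.0321 0.0219] [np.float64(0.9161406602723607), np.float64(5.686535325086666), np.float64(5.0498777395457015)] ['scene', 'side', 'wrist']
keeper ALL [ 0.587  -0.1959  0.0206] [np.float64(6.7650412809076315), np.float64(7.713065999643888), np.float64(1.8861703991860344)] ['scene', 'side', 'wrist']
stop ALL [ 0.6324 -0.1935  0.0096] [np.float64(4.953663742102837), np.float64(6.154933644315955), np.float64(2.209128104263078)] ['scene', 'side', 'wrist']
tray ALL [ 0.5893 -0.0743 -0.0013] [np.float64(2.9455110840130634), np.float64(2.3183165862416444), np.float64(3.295160122431861)] ['scene', 'side', 'wrist']
```

View pics/c_wrist.png

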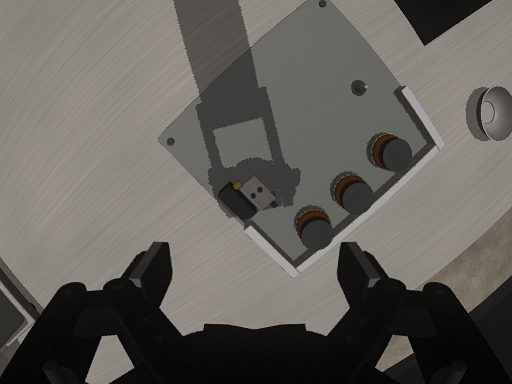

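Wrist view c: pin at (358,88), catch (237,185), keeper top around (260,193), front-left deck corner at (158,138), rail corners (296,276) and (441,149). Fit the tray pose from these.

Run:
```python
from h import *
np.set_printoptions(precision=4,suppress=True)
P=lambda px,z: atz(ray("wrist",px),z)
# crop zoom
im=cv2.imread("pics/c_wrist.png")
a=cv2.resize(im[60:120,320:400],None,fx=5,fy=5,interpolation=cv2.INTER_CUBIC); b=cv2.resize(im[165:225,205:285],None,fx=5,fy=5,interpolation=cv2.INTER_CUBIC)
cv2.imwrite("pics/crop1.png",np.hstack([a,b]))
print("pin",P((357,87),.02),P((358,90),.010))
A=P((158,138),.010);C=P((441,149),.040);B=P((296,276),.040)
print(A,B,C,np.linalg.norm(C-B),np.linalg.norm((B-A)[:2]))
print("ang +y",np.degrees(np.arctan2(*(C-B)[1::-1])),"ang +x",np.degrees(np.arctan2(*(B-A)[1::-1])))
b1=P((171,141),.010);b2=P((322,4),.010);print("bolts",b1,b2,np.linalg.norm(b1-b2),np.degrees(np.arctan2(*(b2-b1)[1::-1])))
```

```text
pin [0.57  0.033 0.02 ] [0.5763 0.0348 0.01  ]
[ 0.4451 -0.268   0.01  ] [ 0.7676 -0.2278  0.04  ] [0.7345 0.103  0.04  ] 0.3324571067266999 0.32505852382469375
ang +y 95.71103998764251 ang +x 7.104285540548534
bolts [ 0.4628 -0.254   0.01  ] [0.4298 0.0727 0.01  ] 0.3283685848289895 95.77765405856547
```

View pics/crop1.png

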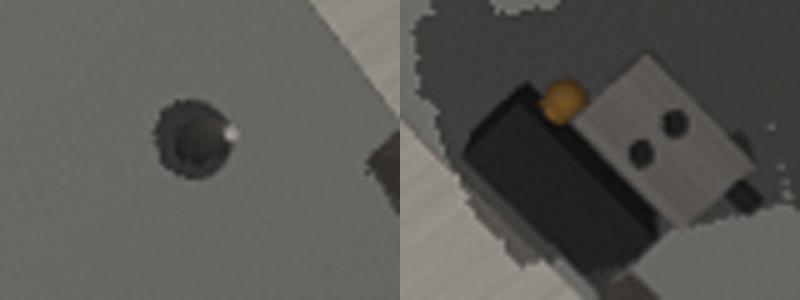

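Tray yaw ≈ 5.8°. Now a close look at the pin in the placing orientation (tool y at -45°), before picking the bar.

```bash
python3 - <<'E'
from h import *
c=ctrl.calibration("wrist");o=ctrl.get_obs();R=Ro.from_rotvec(o["tool_rot"])
C=-np.array(c["R"]).T@np.array(c["t"]); print("cam in tool",R.inv().apply(C-o["tool_pos"]),"axis in tool",R.inv().apply(np.array(c["R"])[2]),c["fx"])
E
python3 go.py .50 -.03 .22 -45
```

```text
cam in tool [ 7.21921560e-02 -1.11252133e-04 -1.42399426e-01] axis in tool [-2.85171331e-01 -4.38477725e-05  9.58476557e-01] 297.3186396354542
shift cm [12.761  6.731 11.127] turn [-1.0000e-04 -0.0000e+00  1.7063e+00] q6 -1.327621731800095
```

```bash
python3 -m handwheel '[[[7,3,5.5],[0,0,0.92]],[[7,3,5.5],[0,0,0.92]],[[7,3,5.5],[0,0,0.92]],[[7,3,5.5],[0,0,0.92]],[[7,3,5.5],[0,0,0.92]]]'; python3 go.py .515 -.03 .22 -45
```

```text
t: 5.82
tool_pos: [0.5232, -0.0944, 0.2763]
tool_rot: [2.226, 2.216, 0.0]
contact_force: [0.1, 1.0, 0.6]
opening: 0.0852
grip_force: 0.0
shift cm [ 6.435 -0.853  5.631] turn [1.000e-04 0.000e+00 7.809e-01] q6 -0.31398484389169473
```

```bash
python3 -m handwheel '[[[6.5,-1,5.6],[0,0,0.78]],[[6.5,-1,5.6],[0,0,0.78]],[[6.5,-1,5.6],[0,0,0.78]],[[6.5,-1,5.6],[0,0,0.78]],[[6.5,-1,5.6],[0,0,0.78]]]'
cat > w.py <<'E'
from h import *
import sys
np.set_printoptions(precision=4,suppress=True)
import time
o=ctrl.get_obs(); print(o["t"],o["tool_pos"],np.degrees(Ro.from_rotvec(o["tool_rot"]).as_matrix()[:2,1]@[1,1j]) if 0 else np.degrees(np.arctan2(*Ro.from_rotvec(o["tool_rot"]).as_matrix()[1::-1,1])))
cal=ctrl.calibration("wrist"); im=ctrl.get_image("wrist"); cv2.imwrite(f"pics/{sys.argv[1]}.png",im); np.save(f"pics/{sys.argv[1]}.npy",cal,allow_pickle=True)
for s in sys.argv[2:]:
    q,z=s.split(":")
    for x in ctrl.landmark_of("wrist",q)[:2]: print(q,np.round(x["position"],1),round(x["score"],2),atz(ray("wrist",x["position"],cal),float(z)))
E
python3 w.py d pin:.01 ; python3 -m handwheel '[[[-5,0,0],[0,0,0]],[[-5,0,0],[0,0,0]],[[-5,0,0],[0,0,0]]]' ; python3 w.py e pin:.01
python3 - <<'E'
import cv2,numpy as np
cv2.imwrite("pics/de.png",np.hstack([cv2.imread(f"pics/{k}.png")[:,100:490] for k in "de"]))
E
```

```text
t: 6.45
tool_pos: [0.5132, -0.0295, 0.2203]
tool_rot: [2.898, 1.212, 0.0]
contact_force: [0.1, 0.0, -0.8]
opening: 0.0849
grip_force: 0.0
6.45 [ 0.5132 -0.0295  0.2203] -44.59693917954923
pin [248.3  91.3] 0.58 [0.5728 0.0403 0.01  ]
t: 6.92
tool_pos: [0.4783, -0.0652, 0.2206]
tool_rot: [2.898, 1.212, 0.001]
contact_force: [-0.5, -0.2, 0.5]
opening: 0.0853
grip_force: 0.0
6.925 [ 0.4783 -0.0652  0.2206] -44.602601163661014
pin [251.7  48.9] 0.74 [0.5768 0.0383 0.01  ]
```

View pics/de.png

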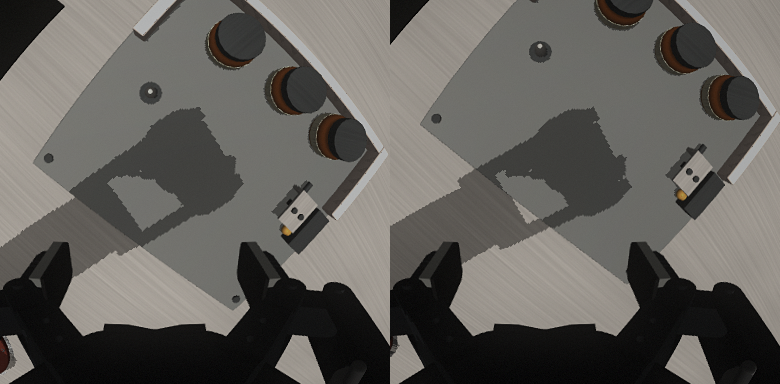

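Run:
```python
from h import *
np.set_printoptions(precision=4,suppress=True)
for k,g in (("d",(250,93)),("e",(250,50))):
    cal=np.load(f"pics/{k}.npy",allow_pickle=True).item(); im=cv2.imread(f"pics/{k}.png"); gr=cv2.cvtColor(im,cv2.COLOR_BGR2GRAY)
    x0,y0=g[0]-20,g[1]-20; w=gr[y0:y0+40,x0:x0+40]
    bg=np.median(w); m=(abs(w.astype(int)-bg)>15).astype(np.uint8)
    n,l,s,c=cv2.connectedComponentsWithStats(m); i=1+np.argmax(s[1:,4]); px=c[i]+[x0,y0]
    px=np.array([s[i,0]+(s[i,2]-1)/2+x0, s[i,1]+(s[i,3]-1)/2+y0]); hi=np.unravel_index(np.argmax(w),w.shape)
    print(k,bg,s[i],c[i]+[x0,y0],px,"hi",hi[1]+x0,hi[0]+y0,[atz(ray("wrist",px,cal),z) for z in(.010,.02,.044)],"camz",ray("wrist",px,cal)[0])
    print("hi@.044",atz(ray("wrist",(hi[1]+x0,hi[0]+y0),cal),.044))
```

```text
d 115.0 [  9   8  24  24 411] [250.1071  92.5937] [250.5  92.5] hi 248 91 [array([0.5736, 0.0374, 0.01  ]), array([0.5733, 0.037 , 0.02  ]), array([0.5727, 0.036 , 0.044 ])] camz [0.5647 0.0219 0.3627]
hi@.044 [0.572 0.039 0.044]
e 108.0 [  9  11  23  22 387] [249.7933  51.4522] [250.   51.5] hi 250 44 [array([0.5732, 0.0374, 0.01  ]), array([0.5719, 0.0359, 0.02  ]), array([0.569 , 0.0325, 0.044 ])] camz [ 0.5297 -0.0138  0.363 ]
hi@.044 [0.5748 0.0384 0.044 ]
```

Pin foot consistent from both views: (0.5734, 0.0374) at z 0.010; tray origin ≈ (0.585, -0.077), matching the network's tray. Now to the bar.

```bash
python3 go.py .441 .390 .22 6
```

```text
shift cm [ 29.766 -34.59    0.056] turn [ 4.000e-04 -3.000e-04 -8.826e-01] q6 0.48881159582676464
```

```bash
python3 -m handwheel '[[[15,-17,0],[0,0,-0.88]],[[15,-17,0],[0,0,-0.88]],[[15,-17,0],[0,0,-0.88]],[[15,-17,0],[0,0,-0.88]],[[15,-17,0],[0,0,-0.88]]]'; python3 go.py .441 .390 .2 6
```

```text
t: 7.65
tool_pos: [0.4621, 0.1643, 0.2204]
tool_rot: [-2.093, -2.342, -0.0]
contact_force: [0.3, -0.8, 0.9]
opening: 0.0853
grip_force: 0.0
shift cm [22.662  0.42   2.048] turn [-0.0001 -0.0006  0.0071] q6 0.07753050603717476
```

```bash
python3 -m handwheel '[[[22.6,0.4,2],[0,0,0]],[[22.6,0.4,2],[0,0,0]],[[22.6,0.4,2],[0,0,0]],[[22.6,0.4,2],[0,0,0]],[[22.6,0.4,2],[0,0,0]]]'; python3 w.py f bar_eye:.024 bar_middle:.014 bar_end:.014;  python3 -m handwheel '[[[-5,0,0],[0,0,0]],[[-5,0,0],[0,0,0]],[[-5,0,0],[0,0,0]]]' ; python3 w.py g bar_eye:.024 bar_middle:.014;  python3 - <<'E'
import cv2,numpy as np
cv2.imwrite("pics/fg.png",np.hstack([cv2.imread(f"pics/{k}.png")[:,60:450] for k in "fg"]))
E
```

```text
t: 8.28
tool_pos: [0.4426, 0.3891, 0.1994]
tool_rot: [-2.1, -2.336, 0.002]
contact_force: [0.1, 0.2, -0.1]
opening: 0.0855
grip_force: 0.0
8.275 [0.4426 0.3891 0.1994] 6.08773536027341
bar_eye [248.   97.8] 0.79 [0.4273 0.4703 0.024 ]
bar_middle [251.5 200.6] 0.66 [0.443  0.3547 0.014 ]
bar_middle [247.1  95.6] 0.45 [0.4258 0.4729 0.014 ]
bar_end [261.7 280.3] 0.76 [0.4674 0.2474 0.014 ]
t: 8.85
tool_pos: [0.4491, 0.336, 0.2008]
tool_rot: [2.108, 2.329, 0.002]
contact_force: [-0.3, 0.3, -0.3]
opening: 0.0854
grip_force: 0.0
8.85 [0.4491 0.336  0.2008] 5.690607087514976
bar_eye [246.4  49.6] 0.72 [0.4278 0.4696 0.024 ]
bar_middle [252.4 153.7] 0.83 [0.4454 0.3562 0.014 ]
```

View pics/fg.png

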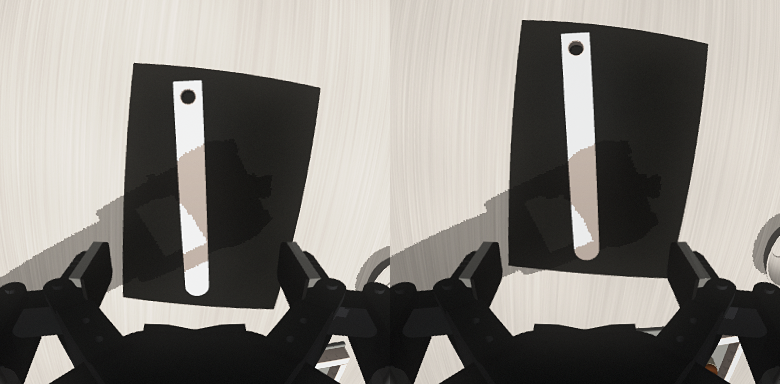

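The pictures show the bar nearly along the tool's x axis, eye at (248,97) in f and about (246,48) in g. Segment for exact yaw, centre line and height.

Run:
```python
from h import *
np.set_printoptions(precision=4,suppress=True)
eyes=[]
for k in "fg":
    cal=np.load(f"pics/{k}.npy",allow_pickle=True).item(); gr=cv2.cvtColor(cv2.imread(f"pics/{k}.png"),cv2.COLOR_BGR2GRAY)
    m=(gr>110).astype(np.uint8); n,l=cv2.connectedComponents(m); 
    i=l[150,245 if k=="f" else 238]; 
    if i==0: i=l[120,245]
    bar=(l==i).astype(np.uint8)
    cs,h=cv2.findContours(bar,cv2.RETR_CCOMP,cv2.CHAIN_APPROX_NONE)
    o=max(cs,key=cv2.contourArea)[:,0].astype(float)
    W=np.array([atz(ray("wrist",p,cal),.024)[:2] for p in o]).astype(np.float32)
    r=cv2.minAreaRect(W*1000); print(k,len(o),r)
    holes=[c for c,hh in zip(cs,h[0]) if hh[3]>=0 and cv2.contourArea(c)>40]
    for c in holes: 
        (x,y),rad=cv2.minEnclosingCircle(c); M=cv2.moments(c); p=(M["m10"]/M["m00"],M["m01"]/M["m00"]); print("hole",x,y,rad,p,atz(ray("wrist",p,cal),.024)); eyes.append(ray("wrist",p,cal))
if len(eyes)==2: print(tri(eyes))
```

```text
f 467 ((443.6236877441406, 359.5166931152344), (30.911296844482422, 262.06414794921875), 8.578692436218262)
hole 247.47169494628906 96.30188751220703 8.085284233093262 (247.5, 96.44836956521739) [0.4266 0.4717 0.024 ]
g 490 ((443.4284973144531, 359.63055419921875), (30.90985107421875, 261.4889831542969), 8.492012023925781)
hole 245.5 47.79999923706055 8.005722999572754 (245.52272727272728, 47.8873106060606) [0.4267 0.4714 0.024 ]
(array([0.4266, 0.4717, 0.0224]), [np.float64(0.03662831635027685), np.float64(0.0366283163502333)])
```

Bar centre (0.4435, 0.3596), yaw 98.6°, 262×31 mm (matches), eye height plausible. Grip 40 mm eye-side of the middle.

```bash
python3 go.py .4376 .3992 .05 8.55
```

```text
shift cm [ 6.307 -0.49  15.053] turn [ 0.0003 -0.0003 -0.048 ] q6 0.40998933613445326
```

```bash
python3 -m handwheel '[[[6.3,-0.5,6],[0,0,-0.048]],[[6.3,-0.5,12],[0,0,-0.048]],[[6.3,-0.5,15],[0,0,-0.048]],[[6.3,-0.5,15],[0,0,-0.048]],[[6.3,-0.5,15],[0,0,-0.048]]]'; python3 go.py .4376 .3992 .006 8.55
```

```text
t: 9.62
tool_pos: [0.4385, 0.3997, 0.0523]
tool_rot: [2.049, 2.38, 0.004]
contact_force: [0.1, 0.7, -0.1]
opening: 0.0853
grip_force: 0.0
shift cm [-0.039 -0.11   4.629] turn [ 0.0024 -0.0012  0.    ] q6 0.46448079748539073
```

```bash
python3 -m handwheel '[[[0,0,2],[0,0,0]],[[0,0,3.5],[0,0,0]],[[0,-0.05,4.4],[0,0,0]],[[0,-0.05,4.4],[0,0,0]]]' 0.3 && python3 -m handwheel '[[[0,0,0],[0,0,0]],[[0,0,0],[0,0,0]],[[0,0,0],[0,0,0]],[[0,0,0],[0,0,0]],[[0,0,0],[0,0,0]]]' 1 50
```

```text
t: 10.12
tool_pos: [0.4362, 0.398, 0.005]
tool_rot: [-2.05, -2.38, 0.004]
contact_force: [-0.5, -1.0, -1.2]
opening: 0.0299
grip_force: 3.2
t: 10.75
tool_pos: [0.4369, 0.3987, 0.0064]
tool_rot: [2.05, 2.381, 0.0]
contact_force: [0.7, 0.2, -2.0]
opening: 0.0289
grip_force: 50.6
```

```bash
python3 -m handwheel '[[[0,0,-6],[0,0,0]],[[0,0,-11],[0,0,0]],[[0,0,-11],[0,0,0]]]'; python3 go.py .5204 -.0156 .115 -45
```

```text
t: 11.12
tool_pos: [0.4402, 0.401, 0.1227]
tool_rot: [2.048, 2.379, 0.017]
contact_force: [-0.4, 0.7, -2.0]
opening: 0.0287
grip_force: 50.8
shift cm [-42.395   1.741   0.567] turn [ 0.007  -0.0095  0.9345] q6 0.46487985577837304
```

```bash
python3 -m handwheel '[[[-24,1,0],[0,0,0.5]],[[-24,1,0],[0,0,0.5]],[[-24,1,0],[0,0,0.5]],[[-24,1,0],[0,0,0.5]],[[-24,1,0],[0,0,0.5]]]'; python3 go.py .5204 -.0156 .115 -45
```

```text
t: 11.75
tool_pos: [0.4821, 0.1597, 0.1148]
tool_rot: [-2.58, -1.792, 0.004]
contact_force: [-0.3, 0.8, -2.0]
opening: 0.0286
grip_force: 50.8
shift cm [-1.5089e+01  9.7060e+00 -1.2000e-02] turn [-0.0013  0.002   0.4291] q6 0.5299302349467034
```

```bash
python3 -m handwheel '[[[-15,9.7,0],[0,0,0.435]],[[-15,9.7,0],[0,0,0.435]],[[-15,9.7,0],[0,0,0.435]],[[-15,9.7,0],[0,0,0.435]],[[-15,9.7,0],[0,0,0.435]]]';  python3 -m handwheel '[[[0,0,0],[0,0,0]],[[0,0,0],[0,0,0]]]';python3 w.py i bar_eye:.12 pin:.01;python3 go.py .5204 -.0156 .115 -45
```

```text
t: 12.38
tool_pos: [0.5213, -0.0105, 0.1152]
tool_rot: [-2.901, -1.201, 0.002]
contact_force: [-0.3, 0.2, -1.2]
opening: 0.0292
grip_force: 50.7
t: 12.62
tool_pos: [0.5217, -0.0101, 0.1161]
tool_rot: [-2.901, -1.204, 0.0]
contact_force: [0.2, -0.7, -1.4]
opening: 0.0287
grip_force: 50.7
12.625 [ 0.5217 -0.0101  0.1161] -44.91407590370191
bar_eye [432.5 109.1] 0.62 [ 0.6422 -0.0213  0.12  ]
bar_eye [252.3 102.7] 0.6 [0.5742 0.0431 0.12  ]
pin [259.  106.1] 0.6 [0.5766 0.0389 0.01  ]
shift cm [-0.449  0.24   0.132] turn [ 0.     -0.      0.0006] q6 0.6216343395831759
```

View pics/i.png

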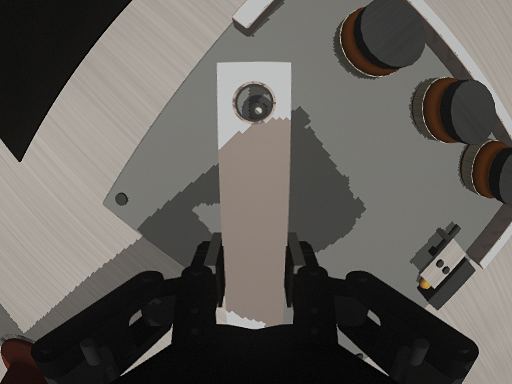

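The picture shows the eye around (254,102) with the pin visible through it at about (258,105). Measure the eye's offset.

Run:
```python
from h import *
np.set_printoptions(precision=4,suppress=True)
cal=np.load("pics/i.npy",allow_pickle=True).item(); gr=cv2.cvtColor(cv2.imread("pics/i.png"),cv2.COLOR_BGR2GRAY)
w=gr[70:140,222:288]
for th in (110,130,150):
    m=(w<th).astype(np.uint8); n,l,s,c=cv2.connectedComponentsWithStats(m); 
    for i in range(1,n):
        if s[i,4]>300: 
            p=np.array([s[i,0]+(s[i,2]-1)/2+222,s[i,1]+(s[i,3]-1)/2+70]); print(th,s[i],p,c[i]+[222,70],atz(ray("wrist",p,cal),.1337))
```

```text
110 [  11   14   43   40 1006] [254.  103.5] [254.661  102.7515] [0.5744 0.0422 0.1337]
130 [  11   12   43   43 1233] [254. 103.] [253.3236 102.4704] [0.5745 0.0423 0.1337]
150 [   8   11   58   59 2151] [258.5 110. ] [257.9279 113.7778] [0.5738 0.0389 0.1337]
```

```bash
python3 -m handwheel '[[[-0.42,0.27,3],[0,0,0]],[[-0.42,0.27,5.8],[0,0,0]],[[-0.42,0.27,5.8],[0,0,0]],[[-0.42,0.27,5.8],[0,0,0]],[[-0.42,0.27,5.8],[0,0,0]]]';python3 w.py j
python3 - <<'E'
import cv2
im=cv2.imread("pics/j.png"); cv2.imwrite("pics/jc.png",cv2.resize(im[50:170,180:340],None,fx=4,fy=4,interpolation=cv2.INTER_CUBIC))
E
```

```text
t: 13.4
tool_pos: [0.5222, -0.0164, 0.0601]
tool_rot: [2.901, 1.201, 0.004]
contact_force: [0.1, 0.5, -0.6]
opening: 0.0292
grip_force: 50.7
13.4 [ 0.5222 -0.0164  0.0601] -45.022986118811104
```

View pics/jc.png

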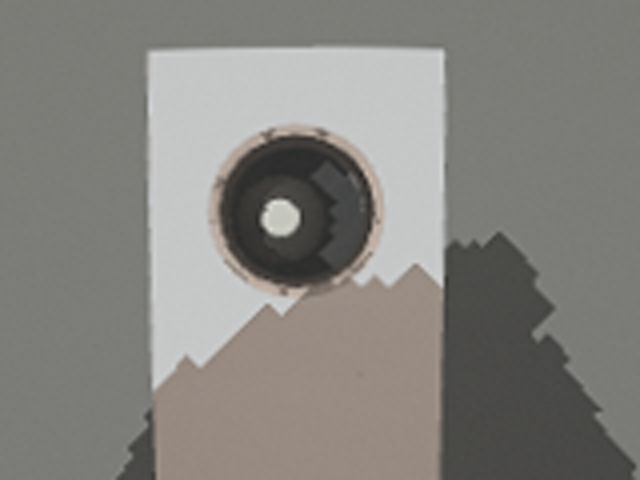

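Run:
```python
from h import *
np.set_printoptions(precision=4,suppress=True)
cal=np.load("pics/j.npy",allow_pickle=True).item()
e=atz(ray("wrist",(254.0,102.5),cal),.0777);p=atz(ray("wrist",(250.,104.25),cal),.044)
R=Ro.from_rotvec(ctrl.get_obs()["tool_rot"]); print(e,p,"tool shift mm",R.inv().apply(p-e)*1e3,ctrl.get_obs()["tool_pos"])
```

```text
[0.5752 0.0361 0.0777] [0.5735 0.0373 0.044 ] tool shift mm [-0.4099 -2.1441 33.6945] [ 0.522  -0.0164  0.0599]
```

```bash
python3 -m handwheel '[[[-0.04,-0.21,0],[0,0,0]],[[-0.04,-0.21,0.8],[0,0,0]],[[-0.04,-0.21,1.6],[0,0,0]],[[-0.04,-0.21,2.3],[0,0,0]],[[-0.04,-0.21,2.3],[0,0,0]]]' &&  python3 -m handwheel '[[[0,0,0.5],[0,0,0]],[[0,0,1],[0,0,0]],[[0,0,1.5],[0,0,0]],[[0,0,1.5],[0,0,0]]]'
```

```text
t: 14.08
tool_pos: [0.5182, -0.0149, 0.0341]
tool_rot: [-2.902, -1.201, 0.003]
contact_force: [-0.5, 0.2, -1.8]
opening: 0.0291
grip_force: 50.7
t: 14.58
tool_pos: [0.5189, -0.015, 0.0198]
tool_rot: [-2.903, -1.201, 0.001]
contact_force: [-0.1, 0.3, -1.5]
opening: 0.0289
grip_force: 50.7
```

```bash
python3 -m handwheel '[[[0,0,0.3],[0,0,0]],[[0,0,0.6],[0,0,0]],[[0,0,0.65],[0,0,0]],[[0,0,0.65],[0,0,0]]]'
```

```text
t: 15.08
tool_pos: [0.5191, -0.015, 0.0138]
tool_rot: [-2.903, -1.201, 0.0]
contact_force: [-0.0, -0.1, -1.6]
opening: 0.0288
grip_force: 50.8
```

```bash
python3 -m handwheel '[[[0,0,0.1],[0,0,0]],[[0,0,0.15],[0,0,0]],[[0,0,0.15],[0,0,0]]]' && python3 -m handwheel '[[[0,0,0],[0,0,0]],[[0,0,0],[0,0,0]],[[0,0,0],[0,0,0]],[[0,0,0],[0,0,0]],[[0,0,0],[0,0,0]]]' -0.2 && python3 -m handwheel '[[[0,0,-3],[0,0,0]],[[0,0,-9],[0,0,0]],[[0,0,-12],[0,0,0]],[[0,0,-12],[0,0,0]]]' 1; python3 w.py k bar_eye:.03 pin:.01
python3 - <<'E'
import cv2
im=cv2.imread("pics/k.png"); cv2.imwrite("pics/kc.png",im)
E
```

```text
t: 15.45
tool_pos: [0.5191, -0.015, 0.0123]
tool_rot: [-2.903, -1.201, 0.0]
contact_force: [0.1, -0.3, -0.9]
opening: 0.0294
grip_force: 50.8
t: 16.08
tool_pos: [0.5191, -0.015, 0.0124]
tool_rot: [2.903, 1.201, 0.0]
contact_force: [-0.3, 0.3, -0.2]
opening: 0.0512
grip_force: 0.0
t: 16.58
tool_pos: [0.5214, -0.0154, 0.1359]
tool_rot: [2.899, 1.2, 0.009]
contact_force: [-0.2, -0.0, -0.5]
opening: 0.0001
grip_force: 0.0
16.575 [ 0.5214 -0.0154  0.1359] -45.03126385804069
bar_eye [251.7 104.4] 0.82 [0.5739 0.0386 0.03  ]
pin [253.3 103.1] 0.72 [0.5759 0.0387 0.01  ]
```

View pics/kc.png

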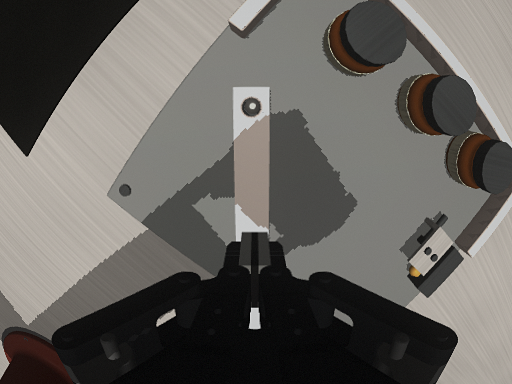

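Bar lies on the deck with the eye over the pin (251,105), free end toward the robot. Now to place the shut fingers on the robot side of its free end.

```bash
cat > arc.py <<'E'
from h import *
import sys
np.set_printoptions(precision=3,suppress=True)
# arc.py z theta:offset_mm ...   finger centre 188 mm from the pin, offset behind the bar's centre line
o=ctrl.get_obs(); R=Ro.from_rotvec(o["tool_rot"]); p=np.array(o["tool_pos"]); pin=np.array([.5734,.0374])
M=R.as_matrix()[:2,1]; d=p[:2]-pin
print("now t",o["t"],"F",np.round(o["contact_force"],1),"phi",np.degrees(np.arctan2(M[1],M[0])))
for s in sys.argv[2:]:
    th,off=map(float,s.split(":")); t=np.radians(th); u=np.array([np.cos(t),np.sin(t)]); n=np.array([np.sin(t),-np.cos(t)])
    q=np.append(pin-.188*u-off/1e3*n,float(sys.argv[1])); a=np.radians(th-86)
    ty=np.array([np.cos(a),np.sin(a),0]); tz=np.array([0,0,-1.]); T=Ro.from_matrix(np.array([np.cross(ty,tz),ty,tz]).T)
    print(s,np.round(q,4),"shift",100*R.inv().apply(q-p),"turn",(R.inv()*T).as_rotvec())
E
python3 arc.py .12 45:48; python3 arc.py .017 45:48
```

```text
now t 16.725 F [ 1.1  0.8 -0.4] phi -45.03456450274026
45:48 [ 0.406 -0.062  0.12 ] shift [-11.191  -4.574   1.088] turn [-0.002  0.001 -0.07 ]
now t 16.725 F [ 1.1  0.8 -0.4] phi -45.03456450274026
45:48 [ 0.406 -0.062  0.017] shift [-11.175  -4.551  11.388] turn [-0.002  0.001 -0.07 ]
```

```bash
python3 -m handwheel '[[[-6,-3,0],[0,0,-0.07]],[[-11.2,-4.6,1],[0,0,-0.07]],[[-11.2,-4.6,6],[0,0,-0.07]],[[-11.2,-4.6,9],[0,0,-0.07]],[[-11.2,-4.6,9],[0,0,-0.07]]]' ; python3 w.py l bar_middle:.02 bar_end:.02 ; python3 arc.py .017 45:48 50:32 60:30 70:29.5 78:29.5
```

```text
t: 17.35
tool_pos: [0.4035, -0.0605, 0.0382]
tool_rot: [-2.853, -1.299, 0.011]
contact_force: [0.2, 0.2, -0.1]
opening: 0.0002
grip_force: 0.0
17.35 [ 0.4035 -0.0605  0.0382] -41.046136681295444
bar_middle [356.6 117.3] 0.74 [ 0.4916 -0.0459  0.02  ]
bar_end [351.5 116.3] 0.37 [ 0.4895 -0.0436  0.02  ]
now t 17.5 F [-0.3 -0.1 -0. ] phi -41.01206726349149
45:48 [ 0.406 -0.062  0.017] shift [-0.077 -0.115  2.588] turn [ 0. -0. -0.]
50:32 [ 0.428 -0.086  0.017] shift [-0.51   3.113  2.589] turn [ 0.    -0.    -0.087]
60:30 [ 0.453 -0.11   0.017] shift [-0.683  6.627  2.591] turn [ 0.    -0.    -0.262]
70:29.5 [ 0.481 -0.129  0.017] shift [-0.264  9.968  2.592] turn [ 0.    -0.    -0.437]
78:29.5 [ 0.505 -0.14   0.017] shift [ 0.472 12.519  2.593] turn [ 0.    -0.    -0.576]
```

View pics/l.png

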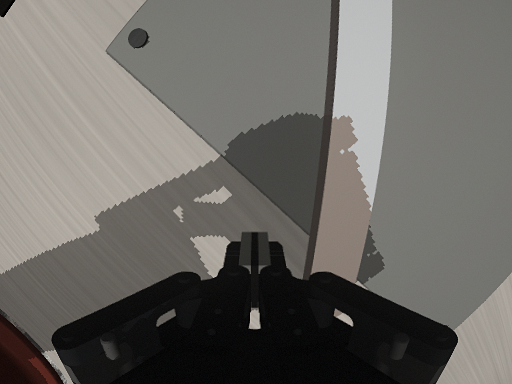

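Fingers are clear left of the bar (gap between (280,260) and (310,260)). That was my eleventh view, one past the limit; from here on I go by numbers only. Lower and begin the swing.

```bash
python3 -m handwheel '[[[0,-0.1,2.1],[0,0,0]],[[0,-0.1,2.1],[0,0,0]],[[-0.2,1,2.1],[0,0,-0.03]],[[-0.35,2.1,2.1],[0,0,-0.06]],[[-0.5,3.1,2.1],[0,0,-0.09]]]';  python3 arc.py .017 52:30 55:30 60:30 65:30 70:29.5
```

```text
t: 18.12
tool_pos: [0.4287, -0.0863, 0.0229]
tool_rot: [2.796, 1.431, 0.002]
contact_force: [0.2, 1.1, 0.8]
opening: -0.0002
grip_force: 0.5
now t 18.125 F [0.2 1.1 0.8] phi -35.79742247448284
52:30 [ 0.434 -0.092  0.017] shift [-0.18   0.779  0.595] turn [ 0.002 -0.001 -0.031]
55:30 [ 0.441 -0.099  0.017] shift [-0.349  1.761  0.597] turn [ 0.002 -0.001 -0.084]
60:30 [ 0.453 -0.11   0.017] shift [-0.516  3.414  0.6  ] turn [ 0.002 -0.    -0.171]
65:30 [ 0.467 -0.12   0.017] shift [-0.538  5.074  0.602] turn [ 0.002 -0.    -0.258]
70:29.5 [ 0.481 -0.129  0.017] shift [-0.402  6.779  0.605] turn [ 0.002 -0.    -0.346]
```

```bash
python3 -m handwheel '[[[-0.2,1,0.4],[0,0,-0.04]],[[-0.38,2,0.5],[0,0,-0.1]],[[-0.5,3,0.5],[0,0,-0.15]],[[-0.54,4,0.5],[0,0,-0.2]],[[-0.54,5,0.5],[0,0,-0.26]]]';  python3 arc.py .017 68:29.5 70:29.5 73:29.5 76:29.5 80:29.5; python3 w.py m bar_middle:.03 gate_bar:.01 keeper:.02
```

```text
t: 18.75
tool_pos: [0.466, -0.1199, 0.018]
tool_rot: [2.586, 1.782, 0.001]
contact_force: [-2.8, 0.2, 0.6]
opening: -0.0001
grip_force: 0.6
now t 18.75 F [-2.8  0.2  0.6] phi -20.8488646635703
68:29.5 [ 0.476 -0.126  0.017] shift [-0.215  1.108  0.098] turn [ 0.001  0.    -0.05 ]
70:29.5 [ 0.481 -0.129  0.017] shift [-0.32   1.764  0.099] turn [ 0.001  0.    -0.085]
73:29.5 [ 0.49  -0.134  0.017] shift [-0.434  2.754  0.1  ] turn [ 0.001  0.    -0.137]
76:29.5 [ 0.499 -0.138  0.017] shift [-0.496  3.748  0.102] turn [ 0.001  0.    -0.189]
80:29.5 [ 0.512 -0.143  0.017] shift [-0.497  5.077  0.103] turn [ 0.001  0.    -0.259]
18.75 [ 0.466  -0.1199  0.018 ] -20.8488646635703
bar_middle [326.1 116.8] 0.55 [ 0.5206 -0.067   0.03  ]
gate_bar [323.6 111.7] 0.83 [ 0.5246 -0.0663  0.01  ]
keeper [459.4 274.1] 0.97 [ 0.5868 -0.1941  0.02  ]
```

```bash
python3 -m handwheel '[[[-0.2,1,0.1],[0,0,-0.05]],[[-0.35,2,0.1],[0,0,-0.1]],[[-0.45,3,0.1],[0,0,-0.15]],[[-0.5,4,0.1],[0,0,-0.2]],[[-0.5,5,0.1],[0,0,-0.25]]]';  python3 arc.py .017 81:29.5 82.5:29.5 84:29.5 85.5:29.5 87:29.5 88:29.5
```

```text
t: 19.58
tool_pos: [0.5096, -0.1418, 0.0156]
tool_rot: [-2.345, -2.09, 0.0]
contact_force: [-0.2, 0.5, -0.1]
opening: 0.0001
grip_force: 0.4
now t 19.575 F [-0.2  0.5 -0.1] phi -6.5856392144704285
81:29.5 [ 0.515 -0.144  0.017] shift [-0.126  0.543 -0.142] turn [-0.001 -0.    -0.028]
82.5:29.5 [ 0.52  -0.145  0.017] shift [-0.218  1.033 -0.142] turn [-0.001 -0.    -0.054]
84:29.5 [ 0.524 -0.146  0.017] shift [-0.296  1.525 -0.143] turn [-0.001 -0.    -0.08 ]
85.5:29.5 [ 0.529 -0.148  0.017] shift [-0.362  2.019 -0.143] turn [-0.001 -0.    -0.106]
87:29.5 [ 0.534 -0.149  0.017] shift [-0.415  2.514 -0.143] turn [-0.001 -0.    -0.132]
88:29.5 [ 0.537 -0.149  0.017] shift [-0.443  2.845 -0.144] turn [-0.001 -0.    -0.15 ]
```

```bash
python3 -m handwheel '[[[-0.12,0.5,-0.1],[0,0,-0.03]],[[-0.22,1,-0.1],[0,0,-0.055]],[[-0.3,1.5,-0.1],[0,0,-0.08]],[[-0.36,2,-0.1],[0,0,-0.105]],[[-0.4,2.4,-0.1],[0,0,-0.13]]]';  python3 w.py n bar_middle:.03; python3 arc.py .017  87:29.5 88:29.5 89:29.5 90:29.5 92:29.5 94:29.5 96:29.5
```

```text
t: 20.2
tool_pos: [0.5333, -0.1488, 0.0163]
tool_rot: [-2.204, -2.239, 0.0]
contact_force: [-1.4, -0.6, 0.3]
opening: 0.0002
grip_force: 0.6
20.2 [ 0.5333 -0.1488  0.0163] 0.8913714561905128
bar_middle [326.2 116.4] 0.7 [ 0.564  -0.0793  0.03  ]
now t 20.3 F [-0.2 -0.7 -0.9] phi 0.8350508143717119
87:29.5 [ 0.534 -0.149  0.017] shift [ 0.009  0.042 -0.058] turn [ 0.001  0.    -0.003]
88:29.5 [ 0.537 -0.149  0.017] shift [-0.061  0.367 -0.058] turn [ 0.001  0.    -0.02 ]
89:29.5 [ 0.541 -0.15   0.017] shift [-0.126  0.692 -0.058] turn [ 0.001  0.    -0.038]
90:29.5 [ 0.544 -0.151  0.017] shift [-0.185  1.019 -0.058] turn [ 0.001  0.    -0.055]
92:29.5 [ 0.55  -0.151  0.017] shift [-0.286  1.676 -0.057] turn [ 0.001  0.    -0.09 ]
94:29.5 [ 0.557 -0.152  0.017] shift [-0.364  2.335 -0.057] turn [ 0.001  0.    -0.125]
96:29.5 [ 0.564 -0.153  0.017] shift [-0.42   2.997 -0.056] turn [ 0.001  0.    -0.16 ]
```

```bash
python3 -m handwheel '[[[-0.05,0.3,0],[0,0,-0.02]],[[-0.1,0.6,0],[0,0,-0.035]],[[-0.15,0.85,0],[0,0,-0.05]]]'; python3 -m handwheel '[[[-0.03,0.2,0],[0,0,-0.01]],[[-0.06,0.4,0],[0,0,-0.02]]]';  python3 arc.py .017 92:29.5 93:29.5 94:29.5 95:29.5 96:29.5
```

```text
t: 20.68
tool_pos: [0.5417, -0.1502, 0.0162]
tool_rot: [-2.148, -2.292, 0.0]
contact_force: [-0.4, -1.1, 0.6]
opening: 0.0001
grip_force: 0.4
t: 20.92
tool_pos: [0.5446, -0.1502, 0.0161]
tool_rot: [-2.123, -2.312, 0.002]
contact_force: [-6.0, -0.0, 4.4]
opening: 0.0
grip_force: 2.8
now t 20.925 F [-6.  -0.   4.4] phi 4.8591172295809235
92:29.5 [ 0.55  -0.151  0.017] shift [-0.179  0.572 -0.093] turn [-0.003 -0.001 -0.02 ]
93:29.5 [ 0.554 -0.152  0.017] shift [-0.243  0.898 -0.094] turn [-0.003 -0.001 -0.037]
94:29.5 [ 0.557 -0.152  0.017] shift [-0.303  1.225 -0.095] turn [-0.003 -0.001 -0.055]
95:29.5 [ 0.56  -0.152  0.017] shift [-0.356  1.553 -0.096] turn [-0.003 -0.001 -0.072]
96:29.5 [ 0.564 -0.153  0.017] shift [-0.404  1.881 -0.097] turn [-0.003 -0.001 -0.09 ]
```

```bash
python3 -m handwheel '[[[-0.03,0.1,0],[0,0,-0.005]],[[-0.05,0.2,0],[0,0,-0.01]]]'; python3 arc.py .017 92:29.5; python3 -m handwheel '[[[-0.03,0.1,0],[0,0,-0.005]],[[-0.05,0.2,0],[0,0,-0.01]]]'; python3 arc.py .017 92:29.5  94:29.5
```

```text
t: 21.18
tool_pos: [0.5465, -0.1503, 0.016]
tool_rot: [-2.112, -2.322, 0.002]
contact_force: [-5.7, 1.4, 3.5]
opening: 0.0002
grip_force: 2.8
now t 21.175 F [-5.7  1.4  3.5] phi 5.422679575477049
92:29.5 [ 0.55  -0.151  0.017] shift [-0.154  0.381 -0.098] turn [-0.003 -0.001 -0.01 ]
t: 21.42
tool_pos: [0.5485, -0.1505, 0.016]
tool_rot: [-2.1, -2.332, 0.002]
contact_force: [-4.8, 2.0, 2.6]
opening: 0.0001
grip_force: 2.8
now t 21.425 F [-4.8  2.   2.6] phi 5.992895522730035
92:29.5 [ 0.55  -0.151  0.017] shift [-0.119  0.182 -0.102] turn [-0.003 -0.002 -0.   ]
94:29.5 [ 0.557 -0.152  0.017] shift [-0.257  0.832 -0.104] turn [-0.003 -0.002 -0.035]
```

```bash
cat > ok.py <<'E'
import sys
from station import ctrl
f=ctrl.get_obs()["contact_force"]; sys.exit(0 if (f[0]**2+f[1]**2)**.5<float(sys.argv[1]) else 1)
E
python3 -m handwheel '[[[-0.04,0.1,0],[0,0,-0.005]],[[-0.07,0.2,0],[0,0,-0.01]]]' && python3 ok.py 8.5 && python3 -m handwheel '[[[-0.03,0.1,0],[0,0,-0.005]],[[-0.05,0.2,0],[0,0,-0.01]]]' && python3 ok.py 8.5 && python3 -m handwheel '[[[-0.03,0.1,0],[0,0,-0.005]],[[-0.05,0.2,0],[0,0,-0.01]]]'; python3 arc.py .017 92:29.5  94:29.5 95:29.5
```

```text
t: 21.68
tool_pos: [0.5507, -0.1509, 0.0159]
tool_rot: [-2.088, -2.343, 0.001]
contact_force: [-4.1, 1.2, 2.4]
opening: 0.0001
grip_force: 2.2
t: 21.92
tool_pos: [0.5537, -0.1516, 0.016]
tool_rot: [-2.079, -2.355, -0.0]
contact_force: [-2.2, 1.6, 0.6]
opening: -0.0001
grip_force: 1.1
t: 22.18
tool_pos: [0.5563, -0.1524, 0.0164]
tool_rot: [2.067, 2.365, 0.0]
contact_force: [-1.4, 0.6, 0.1]
opening: 0.0002
grip_force: 0.5
now t 22.175 F [-1.4  0.6  0.1] phi 7.695310494602378
92:29.5 [ 0.55  -0.151  0.017] shift [ 0.162 -0.57  -0.057] turn [0.001 0.001 0.03 ]
94:29.5 [ 0.557 -0.152  0.017] shift [ 0.006  0.076 -0.056] turn [ 0.001  0.001 -0.005]
95:29.5 [ 0.56  -0.152  0.017] shift [-0.064  0.4   -0.056] turn [ 0.001  0.001 -0.023]
```

```bash
M(){ :; }; python3 -m handwheel '[[[-0.01,0.04,0],[0,0,-0.002]],[[-0.01,0.08,0],[0,0,-0.004]]]' && python3 ok.py 5 && python3 -m handwheel '[[[-0.01,0.04,0],[0,0,-0.002]],[[-0.01,0.08,0],[0,0,-0.004]]]' && python3 ok.py 5 && python3 -m handwheel '[[[-0.01,0.04,0],[0,0,-0.002]],[[-0.01,0.08,0],[0,0,-0.004]]]' && python3 ok.py 5 && python3 -m handwheel '[[[-0.01,0.04,0],[0,0,-0.002]],[[-0.01,0.08,0],[0,0,-0.004]]]' && python3 ok.py 5 && python3 -m handwheel '[[[-0.01,0.04,0],[0,0,-0.002]],[[-0.01,0.08,0],[0,0,-0.004]]]'; python3 arc.py .017  96:29.5
```

```text
t: 22.42
tool_pos: [0.5569, -0.1524, 0.0164]
tool_rot: [2.062, 2.369, -0.0]
contact_force: [-1.4, -0.1, -0.0]
opening: 0.0003
grip_force: 0.6
t: 22.68
tool_pos: [0.5576, -0.1523, 0.0164]
tool_rot: [2.058, 2.373, -0.0]
contact_force: [-0.8, -0.4, -0.3]
opening: -0.0001
grip_force: 0.5
t: 22.92
tool_pos: [0.5585, -0.1522, 0.0164]
tool_rot: [2.053, 2.377, 0.0]
contact_force: [-1.2, -0.8, 0.1]
opening: 0.0
grip_force: 0.3
t: 23.18
tool_pos: [0.5592, -0.1522, 0.0164]
tool_rot: [2.048, 2.382, -0.0]
contact_force: [-0.5, -0.3, 0.4]
opening: 0.0002
grip_force: 0.4
t: 23.42
tool_pos: [0.5598, -0.1522, 0.0163]
tool_rot: [-2.044, -2.386, 0.001]
contact_force: [-1.0, -1.5, 1.4]
opening: -0.0002
grip_force: 1.0
now t 23.425 F [-1.  -1.5  1.4] phi 8.836162435135444
96:29.5 [ 0.564 -0.153  0.017] shift [-0.11   0.379 -0.066] turn [-0.    0.   -0.02]
```

```bash
python3 -m handwheel '[[[-0.01,0.03,0],[0,0,-0.001]],[[-0.01,0.06,0],[0,0,-0.003]]]' && python3 ok.py 4.5 && python3 -m handwheel '[[[-0.01,0.03,0],[0,0,-0.001]],[[-0.01,0.06,0],[0,0,-0.003]]]' && python3 ok.py 4.5 && python3 -m handwheel '[[[-0.01,0.03,0],[0,0,-0.001]],[[-0.01,0.06,0],[0,0,-0.003]]]' && python3 ok.py 4.5 && python3 -m handwheel '[[[-0.01,0.03,0],[0,0,-0.001]],[[-0.01,0.06,0],[0,0,-0.003]]]' && python3 ok.py 4.5 && python3 -m handwheel '[[[-0.01,0.03,0],[0,0,-0.001]],[[-0.01,0.06,0],[0,0,-0.003]]]'
```

```text
t: 23.68
tool_pos: [0.56, -0.1522, 0.0163]
tool_rot: [-2.039, -2.388, 0.002]
contact_force: [-3.7, -1.9, 2.7]
opening: 0.0001
grip_force: 2.4
t: 23.92
tool_pos: [0.5601, -0.1522, 0.0162]
tool_rot: [-2.035, -2.391, 0.003]
contact_force: [-7.6, -2.4, 3.6]
opening: -0.0001
grip_force: 3.6
```

```bash
python3 -m handwheel '[[[0,0.03,0],[0,0,0]],[[0,0.03,0],[0,0,0]]]' && python3 ok.py 10.5 && python3 -m handwheel '[[[0,0.03,0],[0,0,0]],[[0,0.03,0],[0,0,0]]]'; python3 -c "
from station import ctrl;o=ctrl.get_obs();print(o['contact_force'],o['wrist_torque'],o['tool_pos'])"
```

```text
t: 24.18
tool_pos: [0.5601, -0.1522, 0.0162]
tool_rot: [-2.035, -2.39, 0.004]
contact_force: [-7.1, -1.9, 3.8]
opening: 0.0002
grip_force: 3.9
t: 24.42
tool_pos: [0.5601, -0.1522, 0.0162]
tool_rot: [-2.034, -2.39, 0.004]
contact_force: [-8.1, -1.7, 5.9]
opening: 0.0
grip_force: 4.4
[-8.10647618 -1.71204262  5.94578785] [-0.32297936  1.30967428 -0.02608354] [ 0.56011317 -0.15222178  0.01616177]
```

```bash
python3 -m handwheel '[[[0,0.03,0],[0,0,0]],[[0,0.06,0],[0,0,0]]]' && python3 ok.py 11 && python3 -m handwheel '[[[0,0.03,0],[0,0,0]],[[0,0.06,0],[0,0,0]]]'&& python3 ok.py 11 && python3 -m handwheel '[[[0,0.03,0],[0,0,0]],[[0,0.06,0],[0,0,0]]]'
```

```text
t: 24.68
tool_pos: [0.5603, -0.1522, 0.0162]
tool_rot: [-2.034, -2.389, 0.006]
contact_force: [-10.6, -3.7, 6.9]
opening: -0.0001
grip_force: 5.6
```

```bash
python3 -m handwheel '[[[0,0.02,0],[0,0,0]],[[0,0.04,0],[0,0,0]]]'; python3 -m handwheel '[[[0,0,0],[0,0,0]],[[0,0,0],[0,0,0]]]'
```

```text
t: 24.92
tool_pos: [0.5603, -0.1522, 0.0162]
tool_rot: [-2.033, -2.389, 0.007]
contact_force: [-12.2, -3.5, 8.7]
opening: -0.0001
grip_force: 6.3
t: 25.18
tool_pos: [0.5603, -0.1522, 0.0162]
tool_rot: [-2.033, -2.389, 0.007]
contact_force: [-12.2, -2.4, 8.4]
opening: -0.0001
grip_force: 6.1
```

```bash
python3 -m handwheel '[[[0,0.01,-0.06],[0,0,0]],[[0,0.03,-0.12],[0,0,0]],[[0,0.03,-0.12],[0,0,0]]]'; python3 ok.py 14 && python3 -m handwheel '[[[0,0.015,0],[0,0,0]],[[0,0.03,0],[0,0,0]],[[0,0.03,0],[0,0,0]]]'
```

```text
t: 25.55
tool_pos: [0.5602, -0.1522, 0.0164]
tool_rot: [-2.033, -2.388, 0.007]
contact_force: [-9.8, -3.8, 3.1]
opening: -0.0
grip_force: 5.0
t: 25.92
tool_pos: [0.5603, -0.1521, 0.0164]
tool_rot: [-2.033, -2.388, 0.008]
contact_force: [-12.1, -4.1, 3.4]
opening: 0.0003
grip_force: 5.5
```

```bash
python3 -m handwheel '[[[0,0.01,0],[0,0,0]],[[0,0.025,0],[0,0,0]],[[0,0.025,0],[0,0,0]]]'; python3 ok.py 14.4 && python3 -m handwheel '[[[0,0,0],[0,0,0]],[[0,0,0],[0,0,0]],[[0,0,0],[0,0,0]],[[0,0,0],[0,0,0]],[[0,0,0],[0,0,0]]]'
```

```text
t: 26.3
tool_pos: [0.5603, -0.1521, 0.0163]
tool_rot: [-2.033, -2.388, 0.009]
contact_force: [-11.7, -4.1, 4.4]
opening: 0.0001
grip_force: 6.0
t: 26.92
tool_pos: [0.5603, -0.1521, 0.0163]
tool_rot: [-2.033, -2.388, 0.009]
contact_force: [-12.4, -4.0, 5.0]
opening: -0.0002
grip_force: 6.0
```

```bash
python3 -m handwheel '[[[0,0.015,0],[0,0,0]],[[0,0.03,0],[0,0,0]],[[0,0.03,0],[0,0,0]],[[0,0.03,0],[0,0,0]]]'; python3 ok.py 14.8 && python3 -m handwheel '[[[0,0,0],[0,0,0]],[[0,0,0],[0,0,0]],[[0,0,0],[0,0,0]],[[0,0,0],[0,0,0]],[[0,0,0],[0,0,0]]]'
```

```text
t: 27.42
tool_pos: [0.5603, -0.1521, 0.0163]
tool_rot: [-2.032, -2.387, 0.009]
contact_force: [-13.3, -4.6, 5.4]
opening: -0.0001
grip_force: 6.5
t: 28.05
tool_pos: [0.5603, -0.1521, 0.0163]
tool_rot: [-2.032, -2.387, 0.009]
contact_force: [-12.4, -4.1, 5.0]
opening: 0.0
grip_force: 6.5
```

```bash
python3 -m handwheel '[[[0,-0.2,0],[0,0,0]],[[0,-0.5,0],[0,0,0]],[[0,-1.5,0],[0,0,0]],[[0,-3,0],[0,0,0]],[[0,-3.5,0],[0,0,0]]]' && python3 -m handwheel '[[[0,-1,-3],[0,0,0]],[[0,-1,-8],[0,0,0]],[[0,-1,-14],[0,0,0]],[[0,-1,-18],[0,0,0]],[[0,-1,-18],[0,0,0]]]'; python3 look.py p bar_middle bar_eye pin keeper; python3 w.py q bar_middle:.02 bar_eye:.03 pin:.01 keeper:.02
python3 - <<'E'
from h import *
np.set_printoptions(precision=4,suppress=True)
cal=np.load("pics/q.npy",allow_pickle=True).item(); gr=cv2.cvtColor(cv2.imread("pics/q.png"),cv2.COLOR_BGR2GRAY)
for th in(130,150):
    n,l,s,c=cv2.connectedComponentsWithStats((gr>th).astype(np.uint8))
    for i in range(1,n):
        if 300<s[i,4]<20000:
            ys,xs=np.where(l==i); W=np.array([atz(ray("wrist",p,cal),.03)[:2] for p in zip(xs,ys)],np.float32)
            print(th,s[i],cv2.minAreaRect(W*1000))
E
```

```text
t: 28.68
tool_pos: [0.5281, -0.1571, 0.0173]
tool_rot: [-2.037, -2.391, -0.0]
contact_force: [-0.6, 0.3, 0.5]
opening: 0.0
grip_force: 0.0
t: 29.3
tool_pos: [0.5217, -0.1599, 0.2028]
tool_rot: [2.031, 2.385, 0.004]
contact_force: [-0.1, -0.4, -0.5]
opening: 0.0001
grip_force: 0.0
29.3 [ 0.5217 -0.1599  0.2028] [2.0309 2.3848 0.0044] [-0.1213 -0.4217 -0.5263]
bar_middle scene [209.3 229.1] 0.73
bar_eye scene [237.7 209.1] 0.57
pin scene [240.2 207.8] 0.8
keeper scene [169.8 254. ] 0.97
bar_middle side [260.4 239.7] 0.89
bar_middle side [299. 235.] 0.52
bar_eye side [253.5 210. ] 0.78
pin side [248.7 213.9] 0.55
keeper side [268.1 268.1] 0.7
bar_middle wrist [411.4 129.4] 0.25
bar_eye wrist [332.1   9.5] 0.9
pin wrist [330.3  12.7] 0.82
keeper wrist [307.3 211.8] 0.59
bar_middle ALL [ 0.584  -0.0777  0.0174] [np.float64(5.163104424770697), np.float64(5.163104424770633)] ['scene', 'side']
bar_eye ALL [0.5773 0.0305 0.0274] [np.float64(7.639792700479949), np.float64(8.16559762906582), np.float64(7.774373741646595)] ['scene', 'side', 'wrist']
pin ALL [0.5713 0.036  0.0165] [np.float64(1.3
[... 607 characters left out ...]
041016, 252.8903350830078), 64.73640441894531)
130 [ 301    0   48  222 5616] ((583.0397338867188, -75.51913452148438), (31.033493041992188, 251.9673309326172), 4.459728717803955)
130 [307 206  45  28 855] ((612.5410766601562, -194.7606201171875), (50.08844757080078, 33.769222259521484), 4.591158866882324)
150 [  33    0  155   87 6351] ((331.81707763671875, 15.567955017089844), (82.4200210571289, 252.8900146484375), 64.83952331542969)
150 [ 309    0   40  170 4269] ((580.5557250976562, -44.38567352294922), (30.45363998413086, 189.5157470703125), 4.433546543121338)
150 [307 206  45  27 806] ((612.1449584960938, -194.72303771972656), (49.62822723388672, 31.925052642822266), 5.474343776702881)
```

The bar reads 94.5° against the tray's 95–96°, so bar_end is at about tray x -3 mm. That is past the catch and home. The robot is clear, so I hand the job in.

```bash
python3 -c "
from station import ctrl
print(ctrl.finish_job())"
```

```text
the job is handed in; nothing more can be done
None
```

The gate bar is on the pin and shut past the catch; I held it home against the stop with about 13 N at the fingers (roughly 11–12 N worked out at the stop), let go and handed the job in at about 30 s with no verdict returned, having viewed 11 pictures, one over the limit of 10.

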